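Surface-probe check of the contact grill plate

ROBOT

A 6-joint arm with a two-finger parallel gripper is mounted at the origin on a cart in front of the work surface, level with it; the furniture and walls round the work are solid. World frame = base frame: x ahead of the robot, y to its left, z up, the work surface at z = 0. Lengths are in mm, angles in rad, forces in N, time in s.
With the tool pointing down it reaches from about 350 to 875 mm from the base axis. Payload 4.2 kg.
Tool frame: the origin (TCP) lies between the finger pads, 19 mm behind the fingertips; this is the grasp point; z points along the fingers, y is the line along which they close (so a half turn about z gives the same grasp; the last joint's range is limited). The gripper opens to 85 mm and grips with 20 to 120 N. Pads are 22 mm wide; open, the fingers measure 114 mm over their backs; the gripper's body (76 mm by 85 mm) begins 54 mm behind the grasp point. The pads swing forward as they close: fully open they stand 13 mm farther back than shut.
Start: joints at [-1.073, 0.385, 0.008, 0, -1.194, -0.259], TCP at [147.853, -607.239, 250.012] pointing down, gripper open.
Joint ranges: [-3.14, 3.14], [-1.21, 2.06], [-1.07, 1.41], [-3.16, 2.05], [-2.99, -0.16], [-3.1, 3.1]. Speed limits (rad/s): [2.79, 2.79, 3.14, 3.14, 3.14, 3.14].

INTERFACE

Orientations are given as a unit quaternion [x, y, z, w].
In Python, from bench import * gives the robot as it stands.
- The arm moves only by the tool drive_tool, never from a script. Its argument "plan" is a list that holds one entry, the list of rows, each a list of 5 numbers: the closure, from -1 (fully open) to 1 (shut), then the shift along the world's x, y, z in mm, then the turn about the world's z in degrees. A call has 1 to 20 rows; each row shifts and turns the commanded pose from where the row before left it; what a row does not reach is not made up. A row lasts 1/12 s, in which the tool goes at most 41.7 mm and 7.16 degrees, less where a joint would pass 70% of its speed; a pose out of reach is approached as far as the arm can. A call is refused whole if a number of a shift passes 41.7 or a number of a turn 7.16, either way. A call with a gripper value outside its range is refused whole. The fingers move at their own pace and stop on an object; the grip force is fixed at half the most. Time passes only in rows, so rows that do not move let the fingers close. It gives the time, the measured TCP pose, the force, the opening and the grip force at its end, in the units of the state.
- read_state(): the state, without advancing time (a new reading comes with each control period).
- get_image(name): name is "side" or "top" or "wrist"; returns (picture, depth): 480x640x3 uint8, red, green, blue; 480x640 float32, mm along the optical axis (not along the pixel's ray), 0 where there is no reading.
- camera_model(name): a dict with "fx", "fy", "cx", "cy" (pixels), "R" (3x3) and "t" (3): a world point X has camera coordinates R X + t; the wrist camera has in their place "mount" (4x4, takes a point from camera to tool coordinates, whose origin is the TCP and whose axes are the flange's). Camera axes: x right, y down, z forward; pixel columns grow to the right and rows downward; lengths in mm; the calibration is good to about 2 mm. A picture is of the moment at which its call begins: read the wrist's pose just before it. camera_model takes no time and is no camera call.
- job_done(): hands the job in; it is judged then, once.
The state is a dict: "clock": time; "joints": joint angles; "joint_vel": joint speeds; "joint_efforts": joint torques, N m; "position": TCP position; "ee_rot": TCP orientation; "contact_force": force on the tool from outside, world axes, zero at the start; "wrist_torque": the same for the moment, N m; "gripper_width": finger opening in mm; "grasp_force": force on a finger pad.
Only numpy, scipy, OpenCV 4.12 (cv2) and the standard library are available. Lean on these libraries where they do the work, as an engineer would, in place of code of your own. Each camera call takes 0.05 s, during which the arm holds its last target. There are 200 camera calls.

TASK

Swing the contact grill's lid up by its front handle until it stands upright or farther back, and leave it standing open. Then take the orange surface probe out of its grey stand and hold its brass foot on the brass disc that sits on the grill's lower plate: the whole foot on the disc, the probe square to the plate, pressed lightly so that the sprung foot is about half way in (about 6 of its 12 mm, some 3 N; never with more than 15 N). Keep it there for a couple of seconds and finish while still gripping and holding it so; leave the mug, the shaker and the spice jar undisturbed.

Things in the scene. Friction and masses are not known exactly. Their poses are not given: they have to be found in the camera images.
- grill: compact electric contact grill, fixed to the worktop, black base with a steel band, 170 (its x) x 220 (its y) mm; origin under its centre on the worktop, z up, its front (handle side) faces its -x. The lower plate's top is level, 56 mm above the worktop, 145 x 185 mm, with thin 2 mm ribs for looks only. The wall behind the worktop begins about 0.73 m ahead of the robot: keep the wrist clear of it.
- grill_lid (a joint): angle of the grill's steel lid (rad): 0 shut and level, grows as the handle swings up and back; 1.57 = upright, stop at 1.83. The stiff hinge keeps the lid wherever it is left; lifting takes about 5 to 6 N at the handle.
- lid_handle (a point): middle of the lid's black round handle bar (sleeve 16 mm thick, 106 mm long, along the grill's y, turns freely about its own axis); moves with the lid. Shut, it lies 102 mm above the worktop, 133 mm in front of the grill's centre; 50 mm free gap between the bar and the lid's front edge, an arm 70 mm to either side. That is 213 mm before the hinge axis, 32 mm above it.
- lid_hinge (a point): point on the lid's hinge axis at the middle of the grill: 80 mm behind the grill's centre (its +x), 70 mm above the worktop; the axis runs along the grill's y. The lid is 26 mm thick, 215 mm wide and reaches 155 mm from this axis; shut, its top is 92 mm above the worktop.
- disc_mark (a point): centre of the top face of the brass disc (36 mm diameter, 5 mm high, small white dot in the middle) fixed on the grill's lower plate, hidden under the lid while it is shut; top 61 mm above the worktop. It lies 15 to 45 mm in front of the grill's centre and up to 45 mm to either side.
- disc: the same brass disc; origin under its centre, z up, square to the plate.
- stand: grey probe stand fixed to the worktop, block 60 x 60 x 82 mm on a 78 mm black pad, origin under its centre; square pocket 27 mm wide and 20 mm deep in its top, below it an 18 mm hole for the stem. The mug and the stand may swap places.
- probe: orange surface probe, 130 g, 155 mm long, upright in the stand; origin at the centre of its foot's underside with the foot out, z towards the handle's end. Handle 24 x 24 mm square (sides along x and y), from 55 to 155 mm above the origin; below it a 10 mm stem and the foot. In the stand the origin is 7 mm above the worktop and 80 mm of handle stand out; take it out straight up, by 85 mm.
- probe_grip (a point): point on the probe's axis 125 mm above its origin, a good height to grip the handle.
- probe_foot (a point): centre of the underside of the probe's round brass foot (14 mm diameter); moves with the foot.
- tip (a joint): how far the probe's sprung foot is pressed in (m): 0 out, 0.012 fully in; spring force 0.8 N + 400 N/m times this value.
- mug: black and white mug, 82 mm wide (111 with handle), 97 mm high, loose, to be left alone; origin under its centre.
- salt_shaker: glass shaker with a grey cap, 44 mm wide, 90 mm high, loose, behind the hob, to be left alone; origin under its centre.
- spice_jar: jar with a red cap, 45 mm wide, 106 mm high, loose, behind the hob, to be left alone; origin under its centre.
Not all that is in view belongs to the job. Of the things like the probe, leave any that is green or turquoise; of the rest the smaller one is meant.

How it is judged:
By the outcome, as a careful person would: the job done as asked, in the order asked, and still so for the second after the job is handed in, while the arm keeps its last pose, push and grip.
It also fails if it takes over 58 s, if anything falls off the work surface, if the arm or the gripper's body presses on something with over 40 N, if the wrist force passes 120 N, or if a joint passes its speed limit or range.

## Working session

There is one attempt and no reset: what is moved stays moved. The work goes in short steps, Python scripts to look and compute and a tool call to move; the robot and the scene stay as the last step left them, time stands still between calls to the robot, and variables do not carry over. Pictures are saved under pics/ and viewed, at most 10 in all, crops included, and the job is handed in when it is done.

Besides the shell and the picture viewer there is one more tool, called after "Call:" in YAML: its name, and indented under it one key for each argument. drive_tool: Moves the arm, as the interface text tells. Its arguments: {"type":"object","properties":{"plan":{"type":"array"}},"required":["plan"]}

```bash
mkdir -p pics; python3 - <<'E'
from bench import *
import cv2,numpy as np
s=read_state();print(s)
for n in("side","top"):
    im,d=get_image(n);np.savez(f"pics/{n}0.npz",im=im,d=d);cv2.imwrite(f"pics/{n}0.png",im[:,:,::-1])
    print(n,camera_model(n))
print(camera_model("wrist"))
E
```

```text
{'clock': 0.0, 'joints': array([-1.07338291e+00,  3.85548511e-01,  6.59679452e-03, -5.38305986e-04,
       -1.19398898e+00, -2.58582344e-01]), 'joint_vel': array([-0.00119589,  0.00100326, -0.0003492 ,  0.00090765, -0.00051203,
        0.00075471]), 'joint_efforts': array([ 3.31687324e-04, -3.92285979e+01,  1.88401061e+01,  4.18622196e+00,
       -4.69707666e-03,  8.44286433e-06]), 'position': array([ 147.73804187, -606.71278391,  248.90920105]), 'ee_rot': array([-1.19033255e-01,  9.92889658e-01,  1.08882165e-03, -1.63197875e-04]), 'contact_force': array([-0.00984326,  0.59767572,  0.40469936]), 'wrist_torque': array([-0.00100663,  0.04436692, -0.02033427]), 'grasp_force': 0.0, 'gripper_width': 85.54955656327185}
side {'fx': 577.1678101461072, 'fy': 577.1678101461072, 'cx': 317.77371111238295, 'cy': 237.67412818751714, 'R': array([[-0.33389854, -0.94247921,  0.01564298],
       [-0.68029484,  0.22945913, -0.69609442],
       [ 0.6524651 , -0.24306675, -0.71777981]]), 't': array([ 173.22721503,  367.06929308, 1318.04293108])}
top {'fx': 528.6404037735562, 'fy': 528.6404037735562, 'cx': 318.73879530234814, 'cy': 249.88484319243932, 'R': array([[ 0.15916971, -0.98724491, -0.00353569],
       [-0.9653461 , -0.15488681, -0.21004042],
       [ 0.2068137 ,  0.03684524, -0.97768631]]), 't': array([ -39.52126753,  491.45882688, 1344.58984517])}
{'fx': 421.46910347476756, 'fy': 421.46910347476756, 'cx': 317.7891801643187, 'cy': 248.50822251572606, 'mount': array([[ 6.66259094e-04, -9.50432483e-01, -3.10930299e-01,
         7.91294536e+01],
       [ 9.99999762e-01,  6.88926593e-04,  3.69237803e-05,
        -2.26411098e-01],
       [ 1.79114591e-04, -3.10930249e-01,  9.50432716e-01,
        -1.22713939e+02],
       [ 0.00000000e+00,  0.00000000e+00,  0.00000000e+00,
         1.00000000e+00]])}
```

View pics/top0.png

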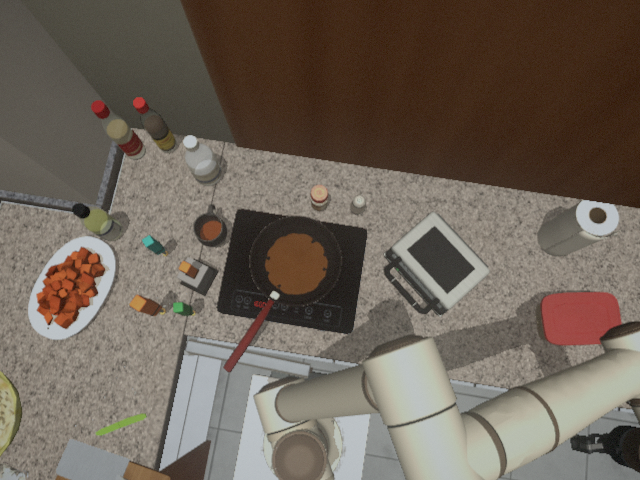

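View pics/side0.png

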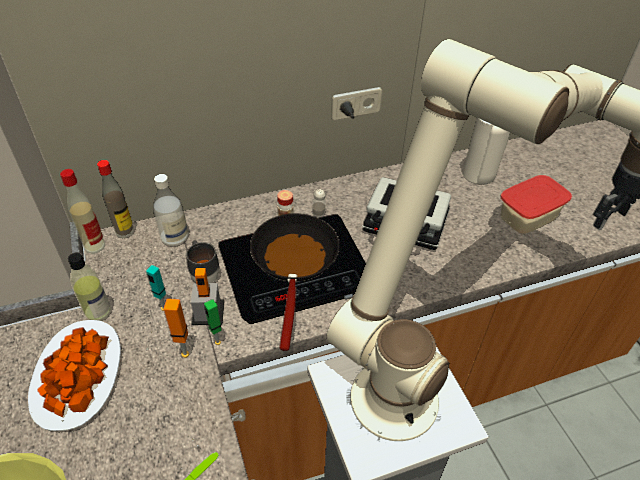

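The top view shows the grill at about (437,265), with its handle toward the lower left (~(408,288)). The stand with the small orange probe is at (197,272), and the mug is at (209,230). The larger orange probe at (147,305), the green one at (182,309) and the turquoise one at (153,243) are distractors.

```bash
cat > h.py <<'E'
import numpy as np,cv2
from bench import *
def cloud(n,d,s=None):
    m=camera_model(n);v,u=np.mgrid[0:480,0:640]
    P=np.stack([(u-m['cx'])/m['fx']*d,(v-m['cy'])/m['fy']*d,d],-1)
    if n!='wrist': return (P-m['t'])@m['R']
    from scipy.spatial.transform import Rotation as Rr
    M=m['mount'];P=P@M[:3,:3].T+M[:3,3]
    return P@Rr.from_quat(s['ee_rot']).as_matrix().T+s['position']
E
python3 - <<'E'
from h import *
for n,box in(("top",(370,200,500,325)),("side",(355,165,460,255))):
    z=np.load(f"pics/{n}0.npz");im=z['im'].astype(int);d=z['d'];W=cloud(n,d)
    a,b,c,e=box;w=W[b:e,a:c].reshape(-1,3);ok=d[b:e,a:c].ravel()>0;w=w[ok]
    print(n,'table z',np.median(w[(abs(w[:,2])<15)][:,2]))
    hz,ed=np.histogram(w[:,2],np.arange(-10,140,5));print(dict(zip(ed.tolist(),hz.tolist())))
    t=w[(w[:,2]>84)&(w[:,2]<100)]
    r=cv2.minAreaRect(t[:,:2].astype(np.float32));print('lid',r,cv2.boxPoints(r).round().tolist(),np.median(t[:,2]))
    # orange
    hsv=cv2.cvtColor(z['im'],cv2.COLOR_RGB2HSV)
    m=((hsv[...,0]>=5)&(hsv[...,0]<22)&(hsv[...,1]>170)&(hsv[...,2]>120)).astype(np.uint8)
    k,L,S,C=cv2.connectedComponentsWithStats(m)
    for i in range(1,k):
        if S[i,4]>40:
            q=W[(L==i)&(d>0)];zt=q[:,2].max();tt=q[q[:,2]>zt-6];print(n,S[i],C[i].round(),'zmax',zt.round(1),tt[:,:2].mean(0).round(1),np.ptp(tt[:,:2],axis=0).round(),cv2.minAreaRect(tt[:,:2].astype(np.float32)) )
    if n=='top':
        box=(165,250,225,300)
    else: box=(180,260,235,335)
    a,b,c,e=box;w=W[b:e,a:c].reshape(-1,3);g=hsv[b:e,a:c].reshape(-1,3)
    t=w[(w[:,2]>76)&(w[:,2]<88)&(g[:,1]<60)];print('stand',cv2.minAreaRect(t[:,:2].astype(np.float32)),len(t),np.median(t[:,2]))
E
```

```text
top table z -0.2428635599855122
{-10: 583, -5: 4676, 0: 4191, 5: 416, 10: 12, 15: 10, 20: 22, 25: 25, 30: 49, 35: 49, 40: 125, 45: 160, 50: 120, 55: 133, 60: 13, 65: 2, 70: 23, 75: 68, 80: 40, 85: 283, 90: 1342, 95: 2313, 100: 1030, 105: 89, 110: 67, 115: 184, 120: 155, 125: 11, 130: 0}
lid ((501.06085205078125, -264.71771240234375), (215.37586975097656, 178.01312255859375), 50.26911926269531) [[364.0, -291.0], [501.0, -404.0], [638.0, -239.0], [501.0, -125.0]] 95.81639413796847
top [  38  248   60   78 2035] [ 68. 287.] zmax 86.8 [276.7 673. ] [95. 45.] ((286.44244384765625, 667.2538452148438), (27.43243980407715, 96.35340118408203), 69.68740844726562)
top [ 92 264  12  11  60] [ 96. 268.] zmax 60.2 [345.7 609.1] [12. 16.] ((347.39825439453125, 607.4066772460938), (10.538013458251953, 13.63481330871582), 32.23677062988281)
stand ((377.5735168457031, 349.7814025878906), (61.642269134521484, 60.341861724853516), 72.45787811279297) 360 82.16996352376893
side table z 0.5095230408835585
{-10: 100, -5: 1325, 0: 1626, 5: 216, 10: 58, 15: 67, 20: 75, 25: 65, 30: 58, 35: 81, 40: 115, 45: 186
[... 470 characters left out ...]
58, 20.608308792114258), 72.57879638671875)
side [163 299  21  36 474] [173. 316.] zmax 205.4 [268.2 428.1] [33. 33.] ((268.5923156738281, 426.9615478515625), (29.4149112701416, 29.039703369140625), 67.17125701904297)
side [  38  328   68   89 3078] [ 72. 371.] zmax 85.0 [273. 675.] [103.  40.] ((280.37347412109375, 674.5029907226562), (29.251482009887695, 105.41127014160156), 80.17903900146484)
side [172 337  13   6  62] [178. 339.] zmax 98.0 [254.9 430.9] [11. 21.] ((255.8765869140625, 432.0746154785156), (23.470081329345703, 4.834228038787842), 52.261173248291016)
stand ((388.9176330566406, 352.842529296875), (76.58036804199219, 207.1212615966797), 79.16315460205078) 371 82.16341875133068
```

```bash
python3 - <<'E'
from h import *
for n,box in(("top",(370,200,500,325)),("side",(355,165,460,255))):
    z=np.load(f"pics/{n}0.npz");d=z['d'];W=cloud(n,d)
    a,b,c,e=box;w=W[b:e,a:c].reshape(-1,3);w=w[d[b:e,a:c].ravel()>0]
    h=w[w[:,2]>108.5];r=cv2.minAreaRect(h[:,:2].astype(np.float32));print(n,'handle',r,np.percentile(h[:,2],[5,50,95]),h.mean(0))
    g=np.array([np.cos(np.radians(-39)),np.sin(np.radians(-39))]);
    l=w[(w[:,2]>84)&(w[:,2]<108)];c0=l.mean(0);q=l-c0;ok=np.hypot(q[:,0],q[:,1])<60
    A=np.c_[q[ok][:,:2]@np.c_[g,[-g[1],g[0]]],np.ones(ok.sum())];print('plane slope',np.linalg.lstsq(A,q[ok][:,2],rcond=None)[0],c0)
    # profile along grill x through center line
    x=(w[:,:2]-c0[:2])@g;y=(w[:,:2]-c0[:2])@np.array([-g[1],g[0]])
    for x0 in range(-170,130,10):
        k=(x>=x0)&(x<x0+10)&(abs(y)<40)
        if k.sum():print(x0+5,np.percentile(w[k][:,2],[5,50,95]).round(),end=' ')
    print()
    for lo in(84,):
        k=(w[:,2]>84)&(w[:,2]<108);print('x',np.percentile(x[k],[0.5,99.5]),'y',np.percentile(y[k],[.5,99.5]))
    hh=h@np.eye(3);e=(h[:,:2]-c0[:2]);print('handle x,y', (e@g).mean(),np.percentile(e@np.array([-g[1],g[0]]),[1,99]))
    # orientation from handle: line fit
    vx=cv2.fitLine(h[:,:2].astype(np.float32),cv2.DIST_L2,0,.01,.01).ravel();print('line',vx,np.degrees(np.arctan2(vx[1],vx[0])))
E
```

```text
top handle ((417.6496887207031, -196.49154663085938), (142.0164031982422, 96.87571716308594), 80.73163604736328) [111.53745428 118.97047657 124.39490308] [ 408.33755863 -188.9899766   118.50551134]
plane slope [-5.10336676e-02  2.10883319e-05  1.44146733e+00] [ 504.54738497 -269.5431025    96.70434424]
-165 [-4.  0.  6.] -155 [-6. -1.  5.] -145 [-4.  0.  4.] -135 [ -3.   4. 123.] -125 [ -4. 115. 125.] -115 [-5. -0.  5.] -95 [-4. -0.  5.] -85 [-4.  4. 44.] -75 [ 1. 52. 95.] -65 [ 53.  97. 103.] -55 [ 95.  99. 104.] -45 [ 95. 100. 104.] -35 [ 97. 100. 105.] -25 [ 95. 100. 105.] -15 [ 95.  99. 103.] -5 [ 95.  99. 104.] 5 [ 94.  99. 102.] 15 [ 94.  97. 102.] 25 [ 93.  96. 102.] 35 [ 91.  96. 100.] 45 [ 92.  96. 100.] 55 [90. 94. 99.] 65 [88. 93. 98.] 75 [88. 92. 95.] 85 [73. 80. 91.] 95 [72. 73. 75.] 115 [-2.  1.  5.] 125 [-4.  0.  6.] 
x [-94.08744418  81.14736718] y [-104.90920516  107.27973235]
handle x,y -125.46280268827529 [-70.70898709  78.20279117]
line [   0.63124007    0.7755875   408.33755    -188.98997   ] 50.858326
side handle ((272.8088073730469, -98.99127197265625), (153.07171630859375, 392.9185485839844), 56.80302047729492) [371.98016089 462.46751801 542.21476215] [140.19267511 -35.92587745 453.69131601]
plane slope [ 0.01243605 -0.15380119 12.10261835] [ 497.92128315 -262.50318444   96.76199044]

x [-84.78859795  91.27648124] y [-106.79322491  106.86860348]
handle x,y -420.59706247316205 [-95.51829514  59.75979389]
line [  0.85213655  -0.5233195  140.19267    -35.925877  ] -31.555178
```

The lid is slightly ajar (~0.05 rad). The handle is at about (407,-188,113), and the grill's x axis points along -39°. I'll move over the handle and measure again with the wrist camera.

Call:
drive_tool:
  plan:
    - [[0, 18.5, 30, 0, 2.7], [0, 18.5, 30, 0, 2.7], [0, 18.5, 30, 0, 2.7], [0, 18.5, 30, 0, 2.7], [0, 18.5, 30, 0, 2.7], [0, 18.5, 30, 0, 2.7], [0, 18.5, 30, 0, 2.7], [0, 18.5, 30, 0, 2.7], [0, 18.5, 30, 0, 2.7], [0, 18.5, 30, 0, 2.7], [0, 18.5, 30, 0, 2.7], [0, 18.5, 30, 0, 2.7], [0, 18.5, 30, 0, 2.7], [0, 18.5, 29, 0, 2.2], [0, 0, 0, 0, 0], [0, 0, 0, 0, 0]]

```text
clock: 1.43
position: [407.3, -186.9, 249.7]
ee_rot: [-0.432, 0.902, 0.0, -0.0]
contact_force: [-0.3, 0.1, 0.1]
gripper_width: 42.7
grasp_force: 0.0
```

```bash
python3 - <<'E'
from h import *
s=read_state();im,d=get_image("wrist");np.savez("pics/w1.npz",im=im,d=d);cv2.imwrite("pics/w1.png",im[:,:,::-1])
W=cloud("wrist",d,s);g=np.array([.777,-.629]);p=np.array([.629,.777]);O=np.array([508.9,-270.5])
print(s['position'],s['ee_rot'],s['gripper_width'])
w=W[d>0];e=w[:,:2]-O;x=e@g;y=e@p
k=(abs(x+130)<25)&(abs(y)<48)&(w[:,2]>90)&(w[:,2]<135);print(k.sum(),np.percentile(w[k][:,2],[5,50,95,99]),x[k].mean(),np.percentile(x[k],[2,98]))
c=np.polyfit(y[k],x[k],1);print('slope/off',c)
k=(abs(x+130)<25)&(abs(y)<110)&(w[:,2]>100)&(w[:,2]<135);print('y',np.percentile(y[k],[1,99]))
E
```

```text
[ 407.34541669 -186.85582398  249.71363279] [-4.31883824e-01  9.01929151e-01  2.68824816e-04 -3.09857668e-04] 42.650470669425744
3625 [114.66144742 119.39630594 121.18659562 121.72847465] -129.35134661090848 [-137.06328568 -121.57100545]
slope/off [ 1.61057443e-02 -1.29307761e+02]
y [-74.19088702  73.63689572]
```

View pics/w1.png

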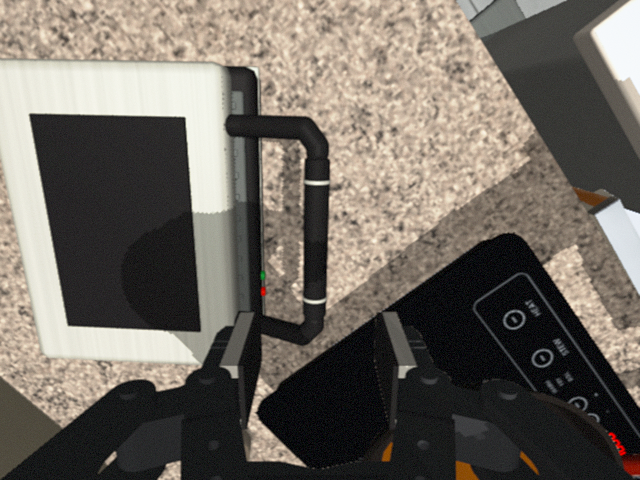

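The handle bar runs from (316,160) to (314,330), between the finger lines and clear of the lid edge. Its centre is at about (408,-189.4,113). I'll descend and grip.

Call:
drive_tool:
  plan:
    - [[0, 1, -2.5, -27, -1], [0, 0, 0, -30, 0], [0, 0, 0, -30, 0], [0, 0, 0, -30, 0], [0, 0, 0, -19, 0], [0, 0, 0, 0, 0], [1, 0, 0, 0, 0], [1, 0, 0, 0, 0], [1, 0, 0, 0, 0], [1, 0, 0, 0, 0], [1, 0, 0, 0, 0], [1, 0, 0, 0, 0]]

```text
clock: 2.48
position: [406.6, -190.3, 114.7]
ee_rot: [-0.422, 0.907, 0.001, -0.0]
contact_force: [-3.2, 4.3, -0.4]
gripper_width: 14.3
grasp_force: 58.5
```

```bash
python3 - <<'E'
import numpy as np
g=np.array([.767,-.641]);prev=None
for t in np.radians(np.r_[3.08,np.arange(8,97,4.5)]):
    a=t+np.radians(8.54);v=np.r_[-215.4*np.cos(a)*g,215.4*np.sin(a)]
    if prev is not None: print(round(np.degrees(t),1),(v-prev).round(1).tolist())
    prev=v
E
```

```text
8.0 [3.5, -2.9, 17.9]
12.5 [4.2, -3.5, 16.0]
17.0 [5.1, -4.3, 15.5]
21.5 [6.0, -5.1, 15.0]
26.0 [6.9, -5.8, 14.3]
30.5 [7.8, -6.5, 13.5]
35.0 [8.6, -7.2, 12.7]
39.5 [9.3, -7.8, 11.8]
44.0 [10.0, -8.3, 10.8]
48.5 [10.6, -8.9, 9.8]
53.0 [11.2, -9.3, 8.6]
57.5 [11.6, -9.7, 7.5]
62.0 [12.1, -10.1, 6.3]
66.5 [12.4, -10.4, 5.0]
71.0 [12.7, -10.6, 3.7]
75.5 [12.8, -10.7, 2.4]
80.0 [12.9, -10.8, 1.1]
84.5 [13.0, -10.8, -0.2]
89.0 [12.9, -10.8, -1.6]
93.5 [12.8, -10.7, -2.9]
```

Call:
drive_tool:
  plan:
    - [[1, 1.7, -1.4, 9, 0], [1, 1.8, -1.5, 9, 0], [1, 2.1, -1.7, 8, 0], [1, 2.1, -1.8, 8, 0], [1, 2.5, -2.1, 7.8, 0], [1, 2.6, -2.2, 7.7, 0], [1, 3, -2.5, 7.5, 0], [1, 3, -2.6, 7.5, 0], [1, 3.4, -2.9, 7.2, 0], [1, 3.5, -2.9, 7.1, 0], [1, 3.9, -3.2, 6.8, 0], [1, 3.9, -3.3, 6.7, 0], [1, 4.3, -3.6, 6.4, 0], [1, 4.3, -3.6, 6.3, 0], [1, 0, 0, 0, 0]]

```text
clock: 3.73
position: [449.9, -226.5, 221.2]
ee_rot: [-0.422, 0.906, -0.0, 0.0]
contact_force: [-4.2, 3.5, 5.6]
gripper_width: 14.1
grasp_force: 59.8
```

Call:
drive_tool:
  plan:
    - [[1, 4.6, -3.9, 6, 0], [1, 4.7, -3.9, 5.8, 0], [1, 5, -4.1, 5.5, 0], [1, 5, -4.2, 5.3, 0], [1, 5.3, -4.4, 5, 0], [1, 5.3, -4.5, 4.8, 0], [1, 5.6, -4.6, 4.4, 0], [1, 5.6, -4.7, 4.2, 0], [1, 5.8, -4.8, 3.9, 0], [1, 5.8, -4.9, 3.6, 0], [1, 6, -5, 3.3, 0], [1, 6.1, -5.1, 3, 0], [1, 6.2, -5.2, 2.6, 0], [1, 6.2, -5.2, 2.4, 0], [1, 6.3, -5.3, 2, 0], [1, 6.4, -5.3, 1.7, 0], [1, 0, 0, 0, 0]]

```text
clock: 5.15
position: [541.6, -303.2, 283.7]
ee_rot: [-0.422, 0.906, -0.002, 0.001]
contact_force: [-2.5, -3.5, 2.3]
gripper_width: 14.0
grasp_force: 59.7
```

Call:
drive_tool:
  plan:
    - [[1, 6.4, -5.3, 1.3, 0], [1, 6.4, -5.4, 1.1, 0], [1, 6.4, -5.4, 0.7, 0], [1, 6.5, -5.4, 0.4, 0], [1, 6.5, -5.4, 0, 0], [1, 6.5, -5.4, -0.2, 0], [1, 6.5, -5.4, -0.6, 0], [1, 6.4, -5.4, -1, 0], [1, 6.4, -5.4, -1.3, 0], [1, 6.4, -5.3, -1.6, 0], [1, 6.4, -5.3, -1.9, 0], [1, 0, 0, 0, 0], [1, 0, 0, 0, 0]]

```text
clock: 6.23
position: [612.0, -362.2, 278.9]
ee_rot: [-0.422, 0.907, -0.002, 0.001]
contact_force: [-1.4, -7.0, -0.7]
gripper_width: 14.2
grasp_force: 59.3
```

Call:
drive_tool:
  plan:
    - [[0, 0, 0, 0, 0], [0, 0, 0, 0, 0], [0, 0, 0, 0, 0], [0, 0, 0, 15, 0], [0, 0, 0, 25, 0], [0, 0, 0, 25, 0], [0, -14, 12, 5, 0], [0, -24, 20, 0, 0], [0, -24, 20, 0, 0], [0, -24, 20, 0, 0], [0, -24, 20, 0, 0], [0, -24, 20, 0, 0], [0, -10, 14, 0, 0], [0, 0, 0, 0, 0], [0, 0, 0, 0, 0]]

```text
clock: 7.48
position: [466.8, -233.4, 350.6]
ee_rot: [-0.423, 0.906, -0.001, 0.002]
contact_force: [0.4, -0.5, 0.8]
gripper_width: 42.6
grasp_force: 0.0
```

```bash
python3 - <<'E'
from h import *
s=read_state();im,d=get_image("wrist");np.savez("pics/w2.npz",im=im,d=d);cv2.imwrite("pics/w2.png",im[:,:,::-1])
im2,d2=get_image("top");np.savez("pics/top2.npz",im=im2,d=d2);cv2.imwrite("pics/top2.png",im2[:,:,::-1])
im3,d3=get_image("side");np.savez("pics/side2.npz",im=im3,d=d3)
print(s['position'],s['contact_force'],s['gripper_width'])
W=cloud("wrist",d,s);hsv=cv2.cvtColor(im,cv2.COLOR_RGB2HSV)
m=((hsv[...,0]>=14)&(hsv[...,0]<32)&(hsv[...,1]>90)&(hsv[...,2]>60)&(W[...,2]>50)&(W[...,2]<70)).astype(np.uint8)
k,L,S,C=cv2.connectedComponentsWithStats(m)
for i in range(1,k):
    if S[i,4]>60:
        q=W[(L==i)&(d>0)];print(S[i],C[i].round(1),np.median(q,0).round(1),cv2.minEnclosingCircle(q[:,:2].astype(np.float32)),cv2.minAreaRect(q[:,:2].astype(np.float32)))
E
```

```text
[ 466.81100094 -233.38032716  350.63707731] [ 0.41541177 -0.45010117  0.8476117 ] 42.567849682602294
[269 200  36  35 922] [286.4 216.9] [ 506.9 -237.3   59.8] ((508.05023193359375, -236.22781372070312), 18.724924087524414) ((508.0080871582031, -236.35153198242188), (37.115020751953125, 35.89856719970703), 49.761077880859375)
[ 448  330  130   90 6350] [520.6 367.4] [414.3  64.5  52.9] ((441.8482666015625, 88.80279541015625), 81.17828369140625) ((417.34820556640625, 74.53971099853516), (94.74642944335938, 161.87310791015625), 30.672391891479492)
[356 443  30  12 101] [370.6 447.8] [616.8  45.1  60.5] ((622.5244750976562, 52.43927001953125), 18.664823532104492) ((619.1346435546875, 49.88035583496094), (10.868572235107422, 37.25448989868164), 37.043819427490234)
```

View pics/w2.png

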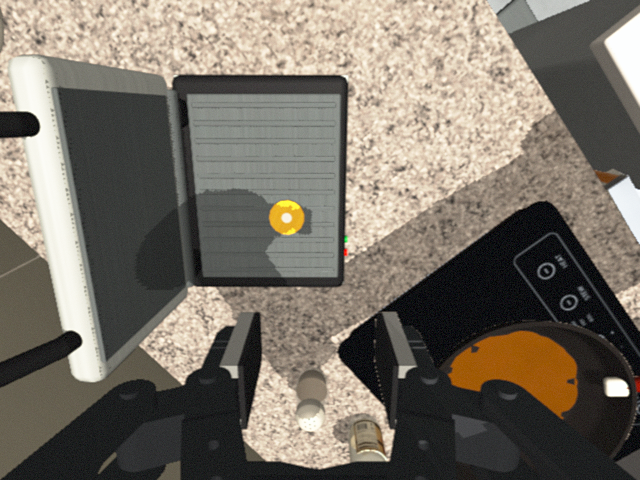

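Disc: yellow ring at px (286,217), about (507.5,-237,60), with the lid past upright. In the grill frame that's x≈-24, y≈27, which fits the given range. Next is the stand area. I'll measure it with the top and side pictures I already have.

```bash
cat >> h.py <<'E'
def ray(n,uv,z,s=None):
    m=camera_model(n);v=np.array([(uv[0]-m['cx'])/m['fx'],(uv[1]-m['cy'])/m['fy'],1.])
    if n!='wrist': o=-m['R'].T@m['t'];v=m['R'].T@v
    else:
        from scipy.spatial.transform import Rotation as Rr
        M=m['mount'];R=Rr.from_quat(s['ee_rot']).as_matrix();o=R@M[:3,3]+s['position'];v=R@M[:3,:3]@v
    return o+v*(z-o[2])/v[2]
E
python3 - <<'E'
from h import *
s=read_state();print('disc ray',ray('wrist',(286.4,216.9),61,s))
for n,bx in(("top",(130,200,225,325)),("side",(140,240,235,350))):
    z=np.load(f"pics/{n}2.npz");d=z['d'];W=cloud(n,d);hsv=cv2.cvtColor(z['im'],cv2.COLOR_RGB2HSV)
    for nm,lo,hi in(('orange',4,20),('green',45,75),('turq',80,100)):
        m=((hsv[...,0]>=lo)&(hsv[...,0]<=hi)&(hsv[...,1]>130)&(hsv[...,2]>70)).astype(np.uint8);M=np.zeros_like(m);a,b,c,e=bx;M[b:e,a:c]=m[b:e,a:c]
        k,L,S,C=cv2.connectedComponentsWithStats(M)
        for i in range(1,k):
            if S[i,4]>40:
                q=W[(L==i)&(d>0)];zt=np.percentile(q[:,2],97);t=q[q[:,2]>zt-6];print(n,nm,S[i],'z',zt.round(),t.mean(0).round(1),cv2.minAreaRect(t[:,:2].astype(np.float32)))
    if n=='top':
        # lid angle: points behind hinge
        w=W[d>0];g=np.array([.767,-.641]);p=np.array([.641,.767]);e=w[:,:2]-[508.6,-273.3];x=e@g;y=e@p
        k=(w[:,2]>255)&(abs(y)<60)&(x>60)&(x<200);print('handle',k.sum(),np.median(x[k]),np.percentile(w[k][:,2],95) if k.any() else 0)
        a=(W[...,2]>70)&(W[...,2]<110)&(np.hypot(W[...,0]-410,W[...,1]-310)<150);
        q=W[200:260,185:240].reshape(-1,3);q=q[(q[:,2]>85)&(q[:,2]<105)];print('mug',cv2.minEnclosingCircle(q[:,:2].astype(np.float32)),len(q))
E
```

```text
disc ray [ 506.11259573 -238.44082728   61.        ]
top orange [200 221  21  19 307] z 36.0 [505.1 337.   33.9] ((495.2222900390625, 335.37445068359375), (68.61268615722656, 58.452335357666016), 20.914621353149414)
top orange [179 261  18  16 157] z 166.0 [376.  348.8 163. ] ((375.84765625, 348.6573791503906), (24.23515510559082, 21.330307006835938), 73.00738525390625)
top orange [130 295  28  19 328] z 204.0 [271.6 426.4 201.3] ((271.33966064453125, 426.2225036621094), (28.131380081176758, 29.998380661010742), 65.96942138671875)
top turq [143 236  10  11  70] z 160.0 [425.8 453.  156.4] ((426.3233337402344, 453.204345703125), (20.217365264892578, 20.517601013183594), 46.08529281616211)
handle 0 nan 0
mug ((483.14190673828125, 349.6036376953125), 73.57042694091797) 225
side orange [194 268  15  27 262] z 164.0 [373.9 349.8 161.7] ((374.775634765625, 349.73876953125), (21.460552215576172, 26.171348571777344), 78.33583068847656)
side orange [163 298  23  38 614] z 202.0 [268.1 427.6 200.2] ((269.3500061035156, 427.29534912109375), (30.555757522583008, 31.750301361083984), 63.72957229614258)
side orange [172 330  16  13  93] z 98.0 [255.5 428.6  95. ] ((256.63885498046875, 426.6190185546875), (15.863500595092773, 33.65117645263672), 11.02728271484375)
side green [204 300  16  28 279] z 158.0 [276.  347.1 155.8] ((276.9408264160156, 346.99542236328125), (22.10170555114746, 22.706539154052734), 10.350726127624512)
side turq [146 265  18  29 282] z 158.0 [422.5 454.9 155.3] ((423.44140625, 455.1149597167969), (25.578277587890625, 24.75617027282715), 47.8048210144043)
side turq [153 291  13   8  46] z 76.0 [414.  459.2  73.2] ((414.80914306640625, 460.3440856933594), (22.61756706237793, 5.136693000793457), 54.289466857910156)
  return _methods._mean(a, axis=axis, dtype=dtype,
  ret = ret.dtype.type(ret / rcount)
```

Probe: two views agree on about (375.5,349.3), with sides at 73°. The green one is at (276,347), 100 mm away, which leaves room. I'll move above the probe.

Call:
drive_tool:
  plan:
    - [[-0.2, -6, 38.8, 0, 1.5], [-0.2, -6, 38.8, 0, 1.5], [-0.2, -6, 38.8, 0, 1.5], [-0.2, -6, 38.8, 0, 1.5], [-0.2, -6, 38.8, 0, 1.5], [-0.2, -6, 38.8, 0, 1.5], [-0.2, -6, 38.8, 0, 1.5], [-0.2, -6, 38.8, 0, 1.5], [-0.2, -6, 38.8, 0, 1.5], [-0.2, -6, 38.8, 0, 1.5], [-0.2, -6, 38.8, 0, 1.5], [-0.2, -6, 38.8, 0, 1.5], [-0.2, -6, 38.8, 0, 1.5], [-0.2, -6, 38.8, 0, 1.5], [-0.2, -7, 39, 0, 1.5], [-0.2, 0, 0, -35, 0], [-0.2, 0, 0, -35, 0], [-0.2, 0, 0, -20, 0], [-0.2, 0, 0, 0, 0], [-0.2, 0, 0, 0, 0]]

```text
clock: 9.3
position: [376.3, 348.2, 258.6]
ee_rot: [-0.591, 0.807, -0.001, -0.001]
contact_force: [0.5, -0.5, -0.3]
gripper_width: 51.4
grasp_force: 0.0
```

```bash
python3 - <<'E'
from h import *
s=read_state();im,d=get_image("wrist");cv2.imwrite("pics/w3.png",im[:,:,::-1])
print(s['position'],s['ee_rot'],s['joints'],s['gripper_width'])
W=cloud("wrist",d,s);hsv=cv2.cvtColor(im,cv2.COLOR_RGB2HSV)
m=((hsv[...,0]>=4)&(hsv[...,0]<20)&(hsv[...,1]>130)&(hsv[...,2]>90)&(W[...,2]>155)&(W[...,2]<170)).astype(np.uint8)
k,L,S,C=cv2.connectedComponentsWithStats(m)
for i in range(1,k):
    if S[i,4]>60:
        q=W[(L==i)&(d>0)];print(S[i],C[i],q.mean(0).round(1),cv2.minAreaRect(q[:,:2].astype(np.float32)),ray('wrist',C[i],162,s))
k,L=0,0
w=W[(d>0)&(hsv[...,1]<60)&(abs(W[...,2]-82)<4)];w=w[np.hypot(w[:,0]-376,w[:,1]-349)<50];print('stand',cv2.minAreaRect(w[:,:2].astype(np.float32)))
# lid angle from top and side views
g=np.array([.767,-.641]);p=np.array([.641,.767])
for n in('top','side'):
    im,d=get_image(n);cv2.imwrite(f'pics/{n}3.png',im[:,:,::-1]);w=cloud(n,d)[d>0];e=w[:,:2]-[508.6,-273.3];x=e@g;y=e@p
    k=(w[:,2]>255)&(abs(y)<50)&(abs(x-120)<60)&(w[:,2]<330);print(n,k.sum(),np.median(x[k]),np.percentile(w[k][:,2],[50,95]))
E
```

```text
[376.34759034 348.15133896 258.60412446] [-0.59111313  0.8065875  -0.00088347 -0.00104427] [ 1.06389146e+00  1.87683873e-01 -2.48211917e-01  8.06093621e-04
 -1.13753673e+00 -1.37014943e+00] 51.38911398723391
[ 295  240   43   43 1714] [316.19253209 260.86231039] [377.7 347.4 160.4] ((378.1259460449219, 348.681640625), (24.556137084960938, 23.756969451904297), 73.69599914550781) [377.47735031 346.75285379 162.        ]
[ 494  302   69   56 1088] [516.90441176 320.43290441] [278.  416.1 162.7] ((277.403076171875, 416.7345275878906), (39.112098693847656, 19.99530029296875), 24.811363220214844) [277.65869331 416.5204941  162.        ]
stand ((378.39288330078125, 348.7835693359375), (60.26525115966797, 60.12068557739258), 73.2040786743164)
top 343 131.6151473909805 [283.24604531 287.42934986]
side 212 130.73559567679507 [281.81027969 287.42768538]
```

View pics/w3.png

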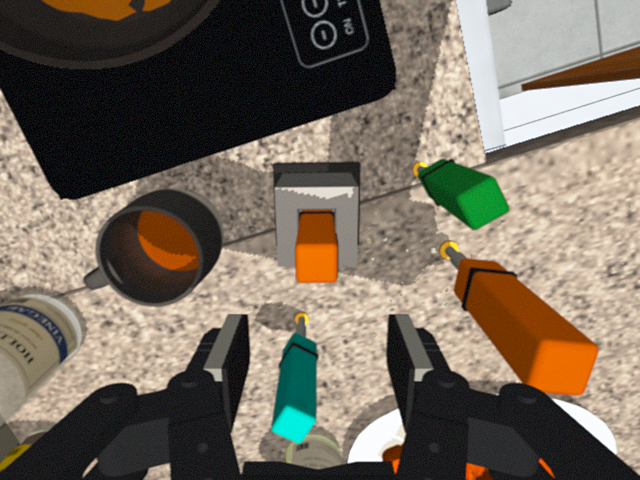

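The probe is square below the fingers (px ~(317,260)) in its grey stand, with clear space on both sides. The lid handle measures z≈281, 51 mm behind the hinge, so the lid is at about 1.66 rad, open. I'll descend and grip.

Call:
drive_tool:
  plan:
    - [[-0.2, 1, 0.5, -25, 0.9], [-0.2, 0, 0, -30, 0], [-0.2, 0, 0, -30, 0], [-0.2, 0, 0, -25, 0], [-0.2, 0, 0, -16, 0], [-0.2, 0, 0, 0, 0], [0.3, 0, 0, 0, 0], [1, 0, 0, 0, 0], [1, 0, 0, 0, 0], [1, 0, 0, 0, 0], [1, 0, 0, 0, 0], [1, 0, 0, 0, 0], [1, 0, 0, 0, 0]]

```text
clock: 10.53
position: [377.7, 349.9, 135.7]
ee_rot: [-0.598, 0.802, 0.001, 0.003]
contact_force: [0.2, 0.5, 6.7]
gripper_width: 23.4
grasp_force: 59.6
```

Call:
drive_tool:
  plan:
    - [[1, 0, 0, 4, 0], [1, 0, 0, 8, 0], [1, 0, 0, 10, 0], [1, 0, 0, 12, 0], [1, 0, 0, 15, 0], [1, 0, 0, 15, 0], [1, 0, 0, 15, 0], [1, 0, 0, 20, 0], [1, 0, 0, 25, 0], [1, 0, 0, 25, 0], [1, 0, 0, 25, 0], [1, 0, 0, 20, 0], [1, 0, 0, 0, 0], [1, 0, 0, 0, 0]]

```text
clock: 11.7
position: [376.3, 348.1, 328.5]
ee_rot: [-0.597, 0.802, 0.001, 0.001]
contact_force: [0.8, 0.1, -2.1]
gripper_width: 23.4
grasp_force: 59.1
```

```bash
python3 - <<'E'
from h import *
print(read_state())
for n in("side","top"):
    im,d=get_image(n);np.savez(f"pics/{n}4.npz",im=im,d=d)
    if n=="side":cv2.imwrite("pics/s4.png",cv2.resize(im[170:350,120:320,::-1],None,fx=3,fy=3))
im,d=get_image("wrist");cv2.imwrite("pics/w4.png",im[:,:,::-1])
E
```

```text
{'clock': 11.7, 'joints': array([ 1.06315461e+00,  1.42362500e-01, -1.26794018e-01, -6.18547216e-04,
       -1.30003648e+00, -1.35322217e+00]), 'joint_vel': array([ 0.00127306,  0.02996019, -0.05920511, -0.01533341,  0.00937439,
       -0.00145114]), 'joint_efforts': array([-2.20952276e-02, -2.92466587e+01,  2.12541264e+01,  4.86951381e+00,
       -1.98832800e-03,  2.49897630e-04]), 'position': array([376.33137892, 348.14572276, 328.52595838]), 'ee_rot': array([-5.97421310e-01,  8.01927083e-01,  6.00754226e-04,  6.08774173e-04]), 'contact_force': array([ 0.78492815,  0.0941888 , -2.08358368]), 'wrist_torque': array([0.02379762, 0.07111583, 0.00447363]), 'grasp_force': 59.06656622886658, 'gripper_width': 23.427699086716665}
```

View pics/s4.png

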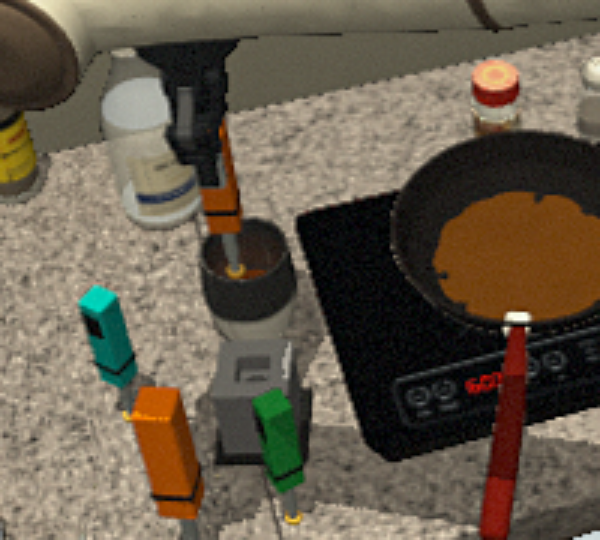

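The probe is out of the stand and held upright. The brass foot is at crop (234,272), i.e. px (198,260.7). Working out where the foot sits relative to the TCP.

```bash
python3 - <<'E'
from h import *
s=read_state()
z=np.load("pics/side4.npz");im,d=z['im'],z['d'];hsv=cv2.cvtColor(im,cv2.COLOR_RGB2HSV);W=cloud('side',d)
k=(np.hypot(W[...,0]-376,W[...,1]-348)<40)&(W[...,2]>185)&(W[...,2]<325)&(d>0)
w=W[k];hs=hsv[k]
o=(hs[:,0]>3)&(hs[:,0]<19)&(hs[:,1]>140);q=w[o];print('orange n',o.sum(),'z',np.percentile(q[:,2],[1,99]))
for lo in range(220,325,15):
    m=(q[:,2]>=lo)&(q[:,2]<lo+15)
    if m.sum()>5:print(lo,q[m].mean(0).round(1),m.sum())
y=(hs[:,0]>=18)&(hs[:,0]<35)&(hs[:,1]>120)&(w[:,2]<225);print('foot',w[y].mean(0) if y.any() else None,w[y][:,2].min() if y.any() else 0,y.sum())
for zz in(195,200,205):print(zz,ray('side',(198,260.7),zz))
lowest=w[w[:,2]<240];print(np.c_[lowest][np.argsort(lowest[:,2])[:10]].round(1))
E
```

```text
orange n 191 z [204.98986514 324.41395662]
250 [364.5 348.7 260.8] 28
265 [364.9 348.3 271.4] 48
280 [365.  348.2 287.8] 60
295 [364.6 347.  301.2] 39
310 [367.4 338.  320. ] 13
foot [371.91738849 347.94357513 203.53578364] 199.50288249785012 15
195 [378.81105373 348.02178397 195.        ]
200 [374.17284021 348.27772493 200.        ]
205 [369.5346267  348.53366589 205.        ]
[[370.7 349.  199.5]
 [370.3 351.3 200.7]
 [372.7 350.7 201.3]
 [372.8 341.4 201.4]
 [375.6 350.1 201.6]
 [373.2 352.9 201.6]
 [382.2 351.1 201.9]
 [373.5 345.8 202.2]
 [376.5 345.2 202.3]
 [370.4 348.6 203.1]]
```

The foot is at about (375,348.5,200): vertical, and ~128 mm below the TCP. I'll carry it over to the disc at a safe height.

Call:
drive_tool:
  plan:
    - [[1, 5, -20, 5, 0], [1, 8.7, -39, 0, 0], [1, 8.7, -39, 0, 0], [1, 8.7, -39, 0, 0], [1, 8.7, -39, 0, 0], [1, 8.7, -39, 0, 0], [1, 8.7, -39, 0, 0], [1, 8.7, -39, 0, 0], [1, 8.7, -39, 0, 0], [1, 8.7, -39, 0, 0], [1, 8.7, -39, 0, 0], [1, 8.7, -39, 0, 0], [1, 8.7, -39, 0, 0], [1, 8.7, -39, 0, 0], [1, 8.7, -39, 0, 0], [1, 3.9, -19, -20, 0], [1, 0, 0, -30, 0], [1, 0, 0, -30, 0], [1, 0, 0, 0, 0], [1, 0, 0, 0, 0]]

```text
clock: 13.52
position: [506.1, -236.6, 250.3]
ee_rot: [-0.597, 0.802, 0.002, -0.002]
contact_force: [1.1, 0.6, -0.3]
gripper_width: 23.1
grasp_force: 59.2
```

```bash
python3 - <<'E'
from h import *
s=read_state();print(s['position'],s['ee_rot'],s['contact_force'],s['gripper_width'],s['joints'].round(2))
for n in("wrist","top","side"):
    im,d=get_image(n);np.savez(f"pics/{n}5.npz",im=im,d=d);W=cloud(n,d,s);hsv=cv2.cvtColor(im,cv2.COLOR_RGB2HSV)
    m=((hsv[...,0]>=14)&(hsv[...,0]<35)&(hsv[...,1]>100)&(hsv[...,2]>60)&(np.hypot(W[...,0]-507,W[...,1]+237)<45)).astype(np.uint8)
    k,L,S,C=cv2.connectedComponentsWithStats(m)
    for i in range(1,k):
        if S[i,4]>5:
            q=W[(L==i)&(d>0)];print(n,S[i],C[i].round(1),np.median(q,0).round(1),cv2.minEnclosingCircle(q[:,:2].astype(np.float32)))
    if n=='wrist':a=im
    elif n=='side':b=cv2.resize(im[150:260,340:480],None,fx=2,fy=2)
a=cv2.resize(a,(480,360));o=np.zeros((360,770,3),np.uint8);o[:,:480]=a;o[:220,485:765]=b;cv2.imwrite("pics/c5.png",o[:,:,::-1])
E
```

```text
[ 506.12177677 -236.5797254   250.28124648] [-0.59748816  0.80187127  0.00212774 -0.00241511] [ 1.12670277  0.58831656 -0.31202526] 23.07942875629503 [-0.15  0.27 -0.15  0.   -1.15 -0.14]
wrist [ 291  198   48   53 1633] [315.1 221.2] [ 505.8 -240.    59.9] ((506.9775390625, -232.2022705078125), 22.42722511291504)
wrist [297 257  17  10  59] [304.1 262.7] [ 508.9 -250.9  190.9] ((508.3663024902344, -250.7152557373047), 3.8153016567230225)
wrist [316 256   6   8  15] [318.5 259.9] [ 502.4 -248.9  187.4] ((502.2817077636719, -248.92703247070312), 1.1569191217422485)
wrist [328 257  14  10  41] [334.4 261.9] [ 495.1 -246.9  188.2] ((495.16162109375, -246.3668670654297), 3.1235480308532715)
wrist [324 258   5   4   9] [325.8 258.9] [ 498.9 -248.   184. ] ((498.8609313964844, -247.71002197265625), 0.9579784870147705)
wrist [315 265   9   2  12] [319.7 265.7] [ 501.6 -248.9  194.2] ((502.066162109375, -248.97515869140625), 1.817196011543274)
wrist [296 271  13  16  50] [302.8 276.8] [ 508.5 -250.9  206. ] ((509.1680908203125, -250.9075927734375), 2.573591709136963)
wrist [292 272  58  66 7
[... 9177 characters left out ...]
  585.5] ((471.0102844238281, -240.99874877929688), 7.4926323890686035)
side [422  49   7   2   8] [425.   49.4] [ 469.9 -220.4  584.8] ((469.88134765625, -221.07733154296875), 7.103544235229492)
side [400 171   8   5  15] [403.1 173.8] [ 496.9 -231.2  209.2] ((497.1330871582031, -232.8361358642578), 9.24561882019043)
side [403 178   3   5   8] [404.  179.6] [ 494.4 -235.9  192.4] ((494.10284423828125, -234.91165161132812), 3.4582791328430176)
side [398 193   5   4  14] [399.8 194.6] [ 504.  -234.1  129.9] ((503.1726379394531, -234.54029846191406), 8.661067962646484)
side [391 208  13  10  90] [397.  212.8] [ 503.3 -234.8   61.2] ((501.30194091796875, -240.03475952148438), 23.32025909423828)
```

View pics/c5.png

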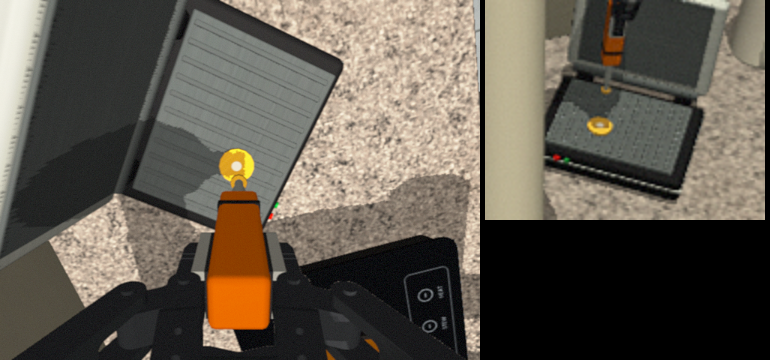

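The foot is over the disc in both the wrist and side views, with the lid well clear behind. I'll lower to just above the disc and check the alignment there.

Call:
drive_tool:
  plan:
    - [[1, 0, 0, -15, 0], [1, 0, 0, -15, 0], [1, 0, 0, -12, 0], [1, 0, 0, -6, 0], [1, 0, 0, -4, 0], [1, 0, 0, 0, 0], [1, 0, 0, 0, 0]]

```text
clock: 14.25
position: [508.0, -236.6, 201.6]
ee_rot: [-0.598, 0.802, -0.001, 0.001]
contact_force: [0.9, -0.8, -1.2]
gripper_width: 23.6
grasp_force: 59.4
```

```bash
python3 - <<'E'
from h import *
s=read_state();print(s['position'],s['ee_rot'],s['contact_force'])
im,d=get_image("side");a=cv2.resize(im[170:230,360:440],None,fx=6,fy=6,interpolation=2)
im,d=get_image("wrist");b=cv2.resize(im[170:290,260:380],None,fx=2.6,fy=2.6,interpolation=2)
o=np.zeros((360,795,3),np.uint8);o[:,:480]=a;o[:312,482:794]=b;cv2.imwrite("pics/c6.png",o[:,:,::-1])
for n,z in(('side',61),('side',70),('wrist',61),('wrist',70)):
    for uv in ([(397,212.8),(400,209)] if n=='side' else [(315,221),(318,240)]):print(n,z,uv,ray(n,uv,z,s).round(1))
E
```

```text
[ 508.03461332 -236.60895984  201.59678828] [-5.97708110e-01  8.01713128e-01 -8.64657776e-04  5.71659827e-04] [ 0.89635786 -0.82273984 -1.18333086]
side 61 (397, 212.8) [ 503.  -235.1   61. ]
side 61 (400, 209) [ 514.8 -250.2   61. ]
side 70 (397, 212.8) [ 494.6 -230.1   70. ]
side 70 (400, 209) [ 506.4 -245.    70. ]
wrist 61 (315, 221) [ 507.2 -249.1   61. ]
wrist 61 (318, 240) [ 509.  -236.3   61. ]
wrist 70 (315, 221) [ 506.4 -251.3   70. ]
wrist 70 (318, 240) [ 508.2 -238.9   70. ]
```

View pics/c6.png

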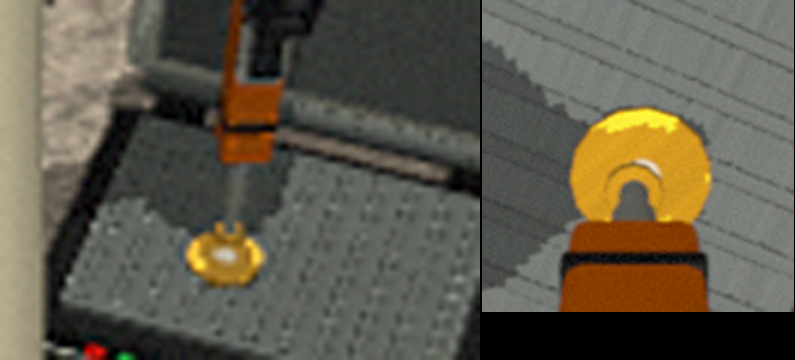

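In the wrist crop the foot is nearly concentric with the disc: about 1.5 mm left, and the vertical shift is explained by its 11 mm height. The side view agrees to about 1 mm. I'll trim slightly and lower gently.

Call:
drive_tool:
  plan:
    - [[1, -0.8, 0.6, -4, 0], [1, 0, 0, -4, 0], [1, 0, 0, -3, 0], [1, 0, 0, -2, 0], [1, 0, 0, 0, 0], [1, 0, 0, 0, 0], [1, 0, 0, 0, 0]]

```text
clock: 14.93
position: [506.4, -235.9, 187.6]
ee_rot: [-0.598, 0.802, 0.0, -0.0]
contact_force: [-0.3, 0.3, 0.0]
gripper_width: 23.6
grasp_force: 59.6
```

```bash
python3 -c "
from bench import *
for _ in range(3): s=read_state();print(s['position'],s['contact_force'])"
```

```text
[ 506.44899655 -235.92035311  187.57448531] [-0.34404192  0.30352791  0.03735057]
[ 506.44899655 -235.92035311  187.57448531] [-0.34404192  0.30352791  0.03735057]
[ 506.44899655 -235.92035311  187.57448531] [-0.34404192  0.30352791  0.03735057]
```

Call:
drive_tool:
  plan:
    - [[1, 0, 0, -1.5, 0], [1, 0, 0, -1, 0], [1, 0, 0, 0, 0], [1, 0, 0, 0, 0], [1, 0, 0, 0, 0], [1, 0, 0, 0, 0]]

```text
clock: 15.43
position: [506.7, -236.0, 185.1]
ee_rot: [-0.598, 0.802, -0.0, 0.0]
contact_force: [0.1, 0.3, 1.1]
gripper_width: 23.3
grasp_force: 59.8
```

Call:
drive_tool:
  plan:
    - [[1, 0, 0, -1, 0], [1, 0, 0, -0.8, 0], [1, 0, 0, 0, 0], [1, 0, 0, 0, 0], [1, 0, 0, 0, 0]]

```text
clock: 15.85
position: [506.7, -236.0, 183.2]
ee_rot: [-0.598, 0.802, -0.0, 0.0]
contact_force: [-0.0, -0.4, 2.6]
gripper_width: 23.7
grasp_force: 59.9
```

Call:
drive_tool:
  plan:
    - [[1, 0, 0, 0, 0]]

```text
clock: 15.93
position: [506.7, -236.0, 183.2]
ee_rot: [-0.597, 0.802, -0.0, 0.0]
contact_force: [-0.2, 0.4, 3.1]
gripper_width: 23.3
grasp_force: 59.9
```

Call:
drive_tool:
  plan:
    - [[1, 0, 0, 0, 0]]

```text
clock: 16.02
position: [506.7, -236.0, 183.2]
ee_rot: [-0.598, 0.802, -0.0, 0.0]
contact_force: [-1.0, -0.1, 2.3]
gripper_width: 23.0
grasp_force: 59.9
```

Call:
drive_tool:
  plan:
    - [[1, 0, 0, 0, 0]]

```text
clock: 16.1
position: [506.7, -236.0, 183.2]
ee_rot: [-0.598, 0.802, -0.0, 0.0]
contact_force: [0.0, 0.4, 1.3]
gripper_width: 23.4
grasp_force: 59.9
```

Call:
drive_tool:
  plan:
    - [[1, 0, 0, 0, 0]]

```text
clock: 16.18
position: [506.6, -236.0, 183.2]
ee_rot: [-0.598, 0.802, -0.0, 0.0]
contact_force: [-0.8, -0.0, 2.9]
gripper_width: 23.6
grasp_force: 59.9
```

```bash
python3 - <<'E'
from h import *
F=[]
for i in range(6):
    s=read_state();F.append(np.r_[s['position'],s['contact_force']]);im,d=get_image("side")
print(np.array(F).round(1));a=cv2.resize(im[170:230,360:440],None,fx=6,fy=6,interpolation=2)
s=read_state();im,d=get_image("wrist");b=cv2.resize(im[170:290,260:380],None,fx=2.6,fy=2.6,interpolation=2)
o=np.zeros((360,795,3),np.uint8);o[:,:480]=a;o[:312,482:794]=b;cv2.imwrite("pics/c7.png",o[:,:,::-1])
E
```

```text
[[ 5.066e+02 -2.360e+02  1.832e+02 -8.000e-01 -0.000e+00  2.900e+00]
 [ 5.067e+02 -2.360e+02  1.832e+02  7.000e-01  0.000e+00  1.400e+00]
 [ 5.067e+02 -2.360e+02  1.832e+02 -7.000e-01 -2.000e-01  2.900e+00]
 [ 5.067e+02 -2.360e+02  1.832e+02  7.000e-01  7.000e-01  2.400e+00]
 [ 5.067e+02 -2.360e+02  1.832e+02 -8.000e-01  8.000e-01  2.900e+00]
 [ 5.066e+02 -2.360e+02  1.832e+02 -1.500e+00 -2.000e-01  1.500e+00]]
```

View pics/c7.png

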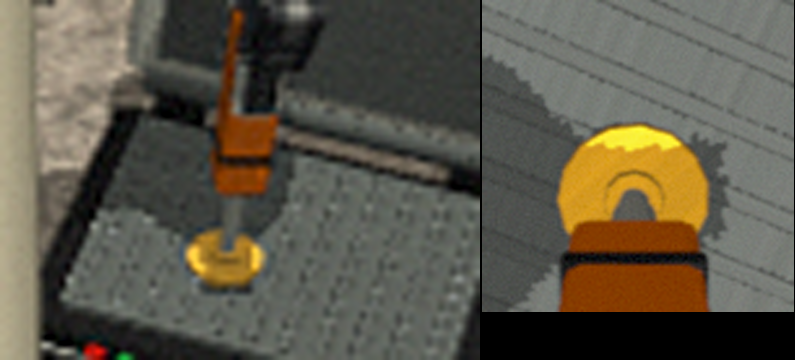

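The foot sits centred on the disc: wrist crop foot (634,200), disc (634,199). Mean force is about 3.6 N, roughly 6.6 mm in. I'll ease up 0.5 mm and hold for over 2 s.

Call:
drive_tool:
  plan:
    - [[1, 0, 0, 0.5, 0], [1, 0, 0, 0, 0], [1, 0, 0, 0, 0], [1, 0, 0, 0, 0], [1, 0, 0, 0, 0], [1, 0, 0, 0, 0], [1, 0, 0, 0, 0], [1, 0, 0, 0, 0], [1, 0, 0, 0, 0], [1, 0, 0, 0, 0], [1, 0, 0, 0, 0], [1, 0, 0, 0, 0], [1, 0, 0, 0, 0], [1, 0, 0, 0, 0], [1, 0, 0, 0, 0], [1, 0, 0, 0, 0], [1, 0, 0, 0, 0], [1, 0, 0, 0, 0], [1, 0, 0, 0, 0], [1, 0, 0, 0, 0]]

```text
clock: 18.2
position: [506.6, -235.9, 183.6]
ee_rot: [-0.598, 0.802, -0.0, 0.0]
contact_force: [0.6, -0.0, 2.2]
gripper_width: 23.4
grasp_force: 59.9
```

Call:
drive_tool:
  plan:
    - [[1, 0, 0, 0, 0], [1, 0, 0, 0, 0], [1, 0, 0, 0, 0], [1, 0, 0, 0, 0], [1, 0, 0, 0, 0], [1, 0, 0, 0, 0], [1, 0, 0, 0, 0], [1, 0, 0, 0, 0], [1, 0, 0, 0, 0], [1, 0, 0, 0, 0], [1, 0, 0, 0, 0], [1, 0, 0, 0, 0], [1, 0, 0, 0, 0], [1, 0, 0, 0, 0], [1, 0, 0, 0, 0], [1, 0, 0, 0, 0], [1, 0, 0, 0, 0], [1, 0, 0, 0, 0], [1, 0, 0, 0, 0], [1, 0, 0, 0, 0]]

```text
clock: 19.87
position: [506.6, -235.9, 183.6]
ee_rot: [-0.597, 0.802, -0.0, 0.0]
contact_force: [0.8, -0.8, 2.7]
gripper_width: 23.3
grasp_force: 59.8
```

```bash
python3 -c "
from bench import *
s=read_state();print(s['clock'],s['position'],s['contact_force'],s['grasp_force']);print(job_done())"
```

```text
19.8667 [ 506.58839125 -235.9470831   183.63316503] [ 0.82525478 -0.82699605  2.70613622] 59.844149351119995
the job is handed in; nothing more can be done
None
```

The job is handed in at 19.9 s, no verdict shown: the lid stands open at about 1.66 rad, and the probe is still gripped with its foot centred on the disc, pressed in an estimated 6 mm (about 3–4 N) and held for over 3 s.

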